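# Dead battery packs into the drop box

## Robot

A 7-joint arm with a two-finger parallel gripper is mounted at the origin on the work surface. World frame = base frame: x ahead of the robot, y to its left, z up, the work surface at z = 0. Lengths are in m, angles in rad, forces in N, time in s.
With the tool pointing down it reaches from about 0.4 to 0.85 m from the base axis. Payload 10.4 kg.
Tool frame: the origin (TCP) lies on the centre line of the jaws, within the pads' length; the fingertips stand 11 mm ahead of it and the grasp point (between the pads) lies 8 mm behind it; z points along the fingers, y is the direction in which the jaws open and shut (so a half turn about z gives the same grasp; the last joint's range is limited). The gripper opens to 85 mm and grips with 20 to 120 N. Pads are 22 mm wide; open, the fingers measure 114 mm over their backs; the gripper's body (76 mm by 85 mm) begins 54 mm behind the grasp point. The pads swing forward as they close: fully open they stand 13 mm farther back than shut.
Start: joints at [1.296, 0.332, -0.065, 1.46, 0.022, 1.35, -0.088], TCP at [0.156, -0.605, 0.242] pointing down, gripper open.
Joint ranges: [-2.6, 2.6], [-0.5, 2.12], [-1.47, 1.34], [0.16, 2.42], [-1.27, 4.41], [0.06, 2.06], [-2.6, 2.6]. Speed limits (rad/s): [2.22, 2.22, 2.79, 2.79, 3.14, 3.14, 3.14].

## Interface

Orientations are given as [roll, pitch, yaw] about the fixed x, y, z axes, in that order (R = Rz(yaw) Ry(pitch) Rx(roll)).
In Python, from workcell import robot, readout, optics, job gives the robot as it stands. The module is installed in compiled form; this text tells all that it offers. Calls block until the motion is done:
- robot.reach(position, orientation): joint-space move of the TCP to a pose.
- robot.move_l(position, rotation=None, velocity=0.15): straight line of the TCP; rotation=None keeps the orientation; velocity is the mean speed in m/s.
- robot.goto_joints(angles): joint-space move.
- robot.set_gripper(opening, force=None): opening from 0.0 (shut) to 1.0 (fully open); force is the grip in N (None keeps the last); returns when the fingers have stopped.
- robot.sleep(seconds).
- robot.inverse_kinematics(position, orientation): joint angles nearest the present ones, or None.
- readout.read_state(): the state.
- optics.camera(name): name is "scene" or "top"; returns the picture (384x512x3 uint8, red, green, blue); there is no depth.
- optics.camera_params(name): a dict with "fx", "fy", "cx", "cy" (pixels), "D" ([k1, k2, p1, p2, k3] as OpenCV has them; the pictures are not rectified), "xyz" and "orientation" of the camera in the world. Camera axes: x right, y down, z forward; pixel columns grow to the right and rows downward; lengths in m; the calibration is good to about 2 mm. A picture is of the moment at which its call begins. camera_params takes no time and is no camera call.
A pose or a line that the arm cannot do raises robot.Unreachable and nothing moves.
- job.close_job(): hands the job in, once; it reports no verdict.
The state is a dict: "time_s": time; "joints": joint angles; "joint_velocities": joint speeds; "tau": joint torques, N m; "ee_pos": TCP position; "tool_rot": TCP orientation; "ft_force": force on the tool from outside, world axes, zero at the start; "moment": the same for the moment, N m; "gripper_width": opening from 0.0 (shut) to 1.0 (fully open).
Only numpy, scipy, OpenCV 4.12 (cv2) and the standard library are available. Lean on these libraries where they do the work, as an engineer would, in place of code of your own. Each camera call takes 0.05 s, during which the arm holds its last target. There are 200 camera calls.

## Task

Clear the heat sink off the drop box's apron into the white salvage tray. Then set each dead battery pack on the apron and push it in through the swinging flap, so that all of them lie inside the box and the flap has fallen shut behind them. Last, press the lever at the side of the box down until it catches and stays down, locking the flap; leave everything else on the bench where it is.

Things in the scene. Friction and masses are not known exactly. Their poses are not given: they have to be found in the camera images.
- box: Grey steel battery drop box, fixed. Origin on the bench under the middle of the mouth's threshold; z up, +x points level inwards through the mouth. Box frame, mm: bin behind the mouth x 0 to 326, y -80 to 80, clear cover on top at z 200; the mouth is the only way in. Right behind the threshold a slick 50 degree slope drops to the bin floor (z 10 to 35), so a part pushed with over half its length past x 0 tips and slides in.
- mouth (a point): Middle of the mouth's threshold (box frame 0, 0, 140 mm). The mouth is 140 mm wide and clear from z 140 up to the flap's hinge at z 186; above it runs a bar, x -6 to 6, with its top at z 198.
- apron (a point): Middle of the apron, the flat raised shelf before the mouth (box frame -80, 0, 140 mm). It spans x -160 to 0 and y -70 to 70, between side rails 10 mm thick and 12 mm high, open at the -x end, with no step at the mouth.
- flap (a joint): Aluminium flap in the mouth, 134 mm wide, 42 mm high, 40 g, hinged along its upper edge: 0 rad hanging shut, grows as it swings inwards (to 1.45); it cannot swing outwards and falls shut by its own weight.
- lever (a joint): Locking lever at the box's -y side, hinged at box frame (90, -125, 168) mm: 0 rad fully up, grows as the pad is pressed down, 0.55 fully down. A spring (about 2 N at the pad) lifts it back to 0 if let go early; from about 0.28 to 0.42 rad it must also be pressed past a sprung detent (up to 8 N at the pad); beyond about 0.44 it snaps on down and is held near 0.52. Down, it blocks the flap.
- lever_pad (a point): Middle of the upper face of the lever's black pad (45 mm along the arm, 36 mm wide), 140 mm from the hinge. Raised, the arm points to the box's -x and 29 degrees up, the pad at about box frame (-30, -125, 240) mm; held down the arm is about level, the pad near (-50, -125, 171) mm.
- heatsink_mid (a point): A bare finned aluminium heat sink, 50 (x) by 40 (y) by 30 mm high, 0.12 kg, standing loose on the apron at the start; the point is its centre, half-way up.
- tray: The salvage tray, an open white plastic tray fixed to the bench, 140 (x) by 120 (y) mm outside, walls 4 mm thick and 28 mm high, inner floor 4 mm above the bench; origin at its centre on the bench, z up.
- pack0_mid (a point): A dead battery pack: a grey plastic block with a dark band and three contacts, 76 (x) by 46 (y) by 24 mm thick (z), about 0.15 kg, lying loose on the bench; the point is its centre, half-way up. None if this pack is absent.
- pack1_mid (a point): A dead battery pack: a grey plastic block with a dark band and three contacts, 76 (x) by 46 (y) by 24 mm thick (z), about 0.15 kg, lying loose on the bench; the point is its centre, half-way up. None if this pack is absent.
- pack2_mid (a point): A dead battery pack: a grey plastic block with a dark band and three contacts, 76 (x) by 46 (y) by 24 mm thick (z), about 0.15 kg, lying loose on the bench; the point is its centre, half-way up. None if this pack is absent.
- pack3_mid (a point): A dead battery pack: a grey plastic block with a dark band and three contacts, 76 (x) by 46 (y) by 24 mm thick (z), about 0.15 kg, lying loose on the bench; the point is its centre, half-way up. None if this pack is absent.
- meter: Bystander, a yellow bench multimeter, 170 x 85 x 36 mm, loose on the bench; to be left where it is.
- jar: Bystander, a small amber jar, 34 mm across and 45 mm high, loose on the bench; to be left where it is.
- reel: Bystander, a black tape reel, 64 mm across and 19 mm high, loose on the bench; to be left where it is.
- driver: Bystander, a screwdriver lying down, loose on the bench; to be left where it is.
- board: Bystander, a green circuit board, 100 x 70 mm, loose on the bench; to be left where it is.

How it is judged:
By the outcome, as a careful person would: the job done as asked, in the order asked, and still so for the second after the job is handed in, with the robot touching nothing.
Of pack0, pack1, pack2, pack3 only 2 to 4 are there at a start; the rules pass over those that are not, and their reading is None.
At some moment in a run one of pack0, pack1, pack2, pack3, heatsink may be knocked a few centimetres aside while the robot is not near it.
Once in a run the grip may slacken for a moment while it holds something.
It also fails if it takes over 210 s, if anything falls off the work surface, if the arm or the gripper's body presses on something with over 40 N, if the wrist force passes 120 N, or if a joint passes its speed limit or range.

## Working session

There is one attempt and no reset: what is moved stays moved. The work goes in short steps, each a Python script; the robot and the scene stay as the last script left them, time stands still between calls to the robot, and variables do not carry over. Pictures are saved under pics/ and viewed, about 12 in all and at most 16, crops included, and the job is handed in when it is done.

```bash
mkdir -p pics
python3 - <<'E'
from workcell import robot, readout, optics
import cv2
for n in("scene","top"):
    print(n,optics.camera_params(n)); im=optics.camera(n)
    cv2.imwrite(f"pics/{n}0.png",cv2.resize(im[:,:,::-1],(800,600),interpolation=cv2.INTER_CUBIC))
s=readout.read_state();print(s)
E
```

```text
scene {'fx': 495.29152564960225, 'fy': 495.29152564960225, 'cx': 257.3379470441278, 'cy': 188.93808047352024, 'D': array([0.05753703, 0.        , 0.        , 0.        , 0.        ]), 'xyz': array([1.2422216 , 0.68839647, 1.17421082]), 'orientation': array([-2.40564612, -0.01063312,  2.30891558])}
top {'fx': 396.88143808587114, 'fy': 396.88143808587114, 'cx': 249.26748239255204, 'cy': 196.49739903925484, 'D': array([-0.03261286,  0.        ,  0.        ,  0.        ,  0.        ]), 'xyz': array([0.4556643 , 0.07572575, 1.25281193]), 'orientation': array([-3.04955521, -0.0235922 , -1.55775059])}
{'time_s': 0.1, 'joints': array([ 1.29638805,  0.3328266 , -0.06473673,  1.4608581 ,  0.02158788,
        1.34990907, -0.08849908]), 'joint_velocities': array([-0.00105319, -0.00098067, -0.00185685,  0.00134298, -0.00119681,
       -0.00149764,  0.00069159]), 'tau': array([ 1.01241538e-03, -6.26748419e+01,  4.90692153e-02, -3.92430782e+01,
        1.64438115e-02,  7.01987447e-03,  1.02618219e-04]), 'ee_pos': array([ 0.15566302, -0.60496713,  0.24158402]), 'tool_rot': array([-3.14028699e+00,  3.53273941e-05,  2.51860511e-01]), 'ft_force': array([-0.42302263, -0.09738123, -0.80622787]), 'moment': array([-0.00060515, -0.02000135,  0.029908  ]), 'gripper_width': 0.9987022793133533}
```

View pics/scene0.png

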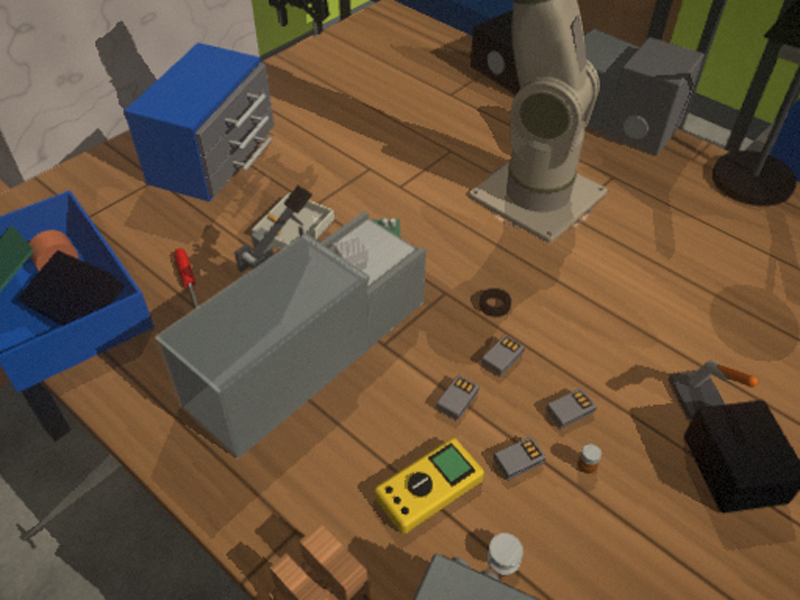

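View pics/top0.png

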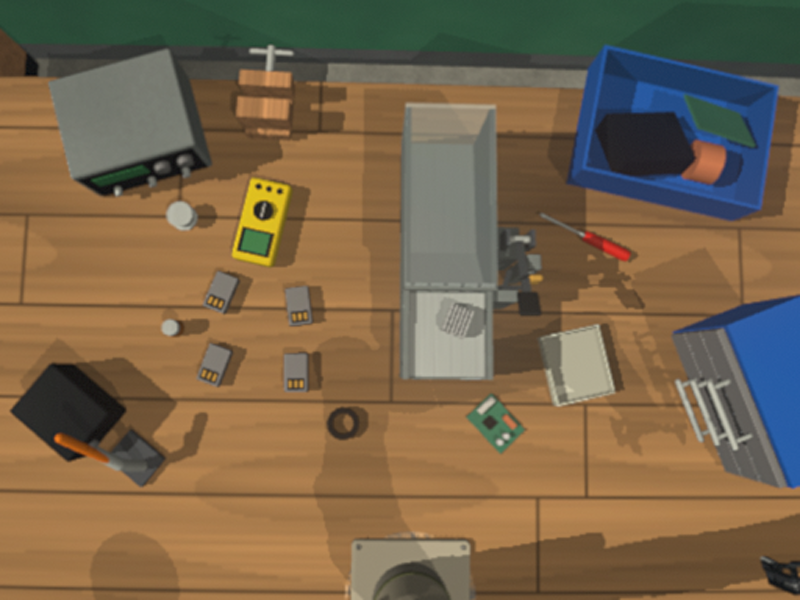

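```bash
cat > h.py <<'E'
from workcell import robot, readout, optics, job
import cv2, numpy as np
from scipy.spatial.transform import Rotation as Ro
def shot(n): return optics.camera(n)[:,:,::-1].copy()
def crop(im,x0,y0,w,h,k,f):
    c=cv2.resize(im[y0:y0+h,x0:x0+w],None,fx=k,fy=k,interpolation=cv2.INTER_CUBIC)
    for x in range(-(-x0//10)*10,x0+w,10):
        cv2.line(c,((x-x0)*k,0),((x-x0)*k,6*k*h//6),(0,0,255) ,1) if 0 else cv2.line(c,((x-x0)*k,0),((x-x0)*k,8),(0,0,255),1)
        cv2.putText(c,str(x),((x-x0)*k+2,16),0,.4,(0,255,255),1)
    for y in range(-(-y0//10)*10,y0+h,10):
        cv2.line(c,(0,(y-y0)*k),(8,(y-y0)*k),(0,0,255),1); cv2.putText(c,str(y),(10,(y-y0)*k+5),0,.4,(0,255,255),1)
    if f: cv2.imwrite("pics/"+f,c)
    return c
def ray(n,uv):
    p=optics.camera_params(n); K=np.array([[p['fx'],0,p['cx']],[0,p['fy'],p['cy']],[0,0,1]])
    q=cv2.undistortPoints(np.array(uv,float).reshape(-1,1,2),K,p['D']).reshape(-1,2)
    d=np.c_[q,np.ones(len(q))]@Ro.from_euler('xyz',p['orientation']).as_matrix().T
    return p['xyz'],d
def onz(n,uv,z):
    o,d=ray(n,uv); return o+d*((z-o[2])/d[:,2])[:,None]
def tri(a,b):  # top uv, scene uv -> points, gap
    o1,d1=ray('top',a);o2,d2=ray('scene',b);R=[]
    for u,v in zip(d1,d2):
        t=np.linalg.lstsq(np.c_[u,-v],o2-o1,rcond=None)[0]; A=o1+u*t[0];B=o2+v*t[1]
        R.append(np.r_[(A+B)/2,np.linalg.norm(A-B)])
    return np.array(R)
def proj(n,P):
    p=optics.camera_params(n); K=np.array([[p['fx'],0,p['cx']],[0,p['fy'],p['cy']],[0,0,1]])
    R=Ro.from_euler('xyz',p['orientation']).as_matrix().T
    return cv2.projectPoints(np.array(P,float).reshape(-1,3),cv2.Rodrigues(R)[0],-R@p['xyz'],K,p['D'])[0].reshape(-1,2)
E
python3 - <<'E'
from h import *
t=shot('top');s=shot('scene')
crop(t,110,166,114,85,7,'A.png');crop(t,250,170,150,100,5,'B.png')
crop(s,275,205,115,105,5,'C.png');crop(s,145,110,135,120,5,'D.png')
E
```

```text
(no output)
```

View pics/A.png

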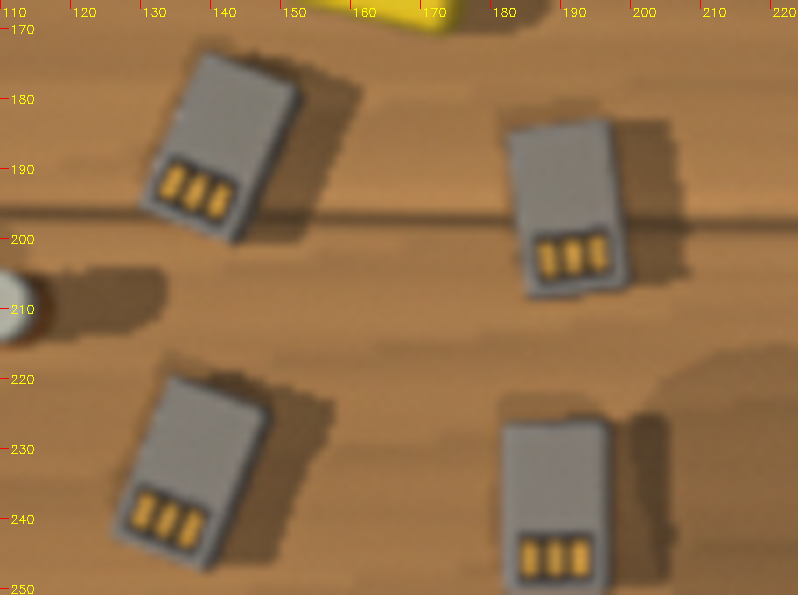

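View pics/B.png

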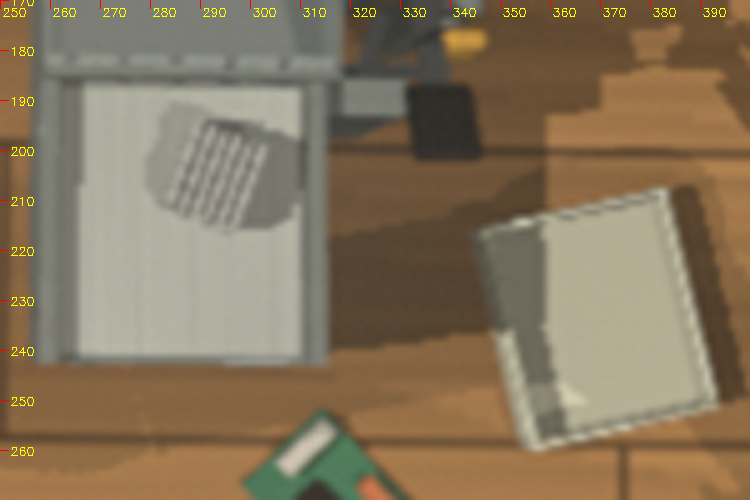

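View pics/C.png

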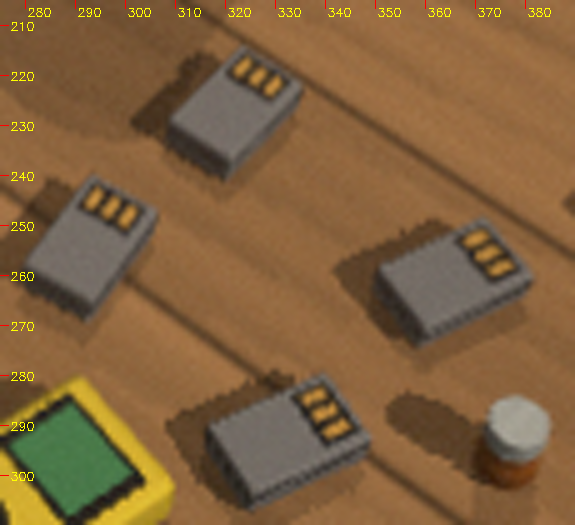

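View pics/D.png

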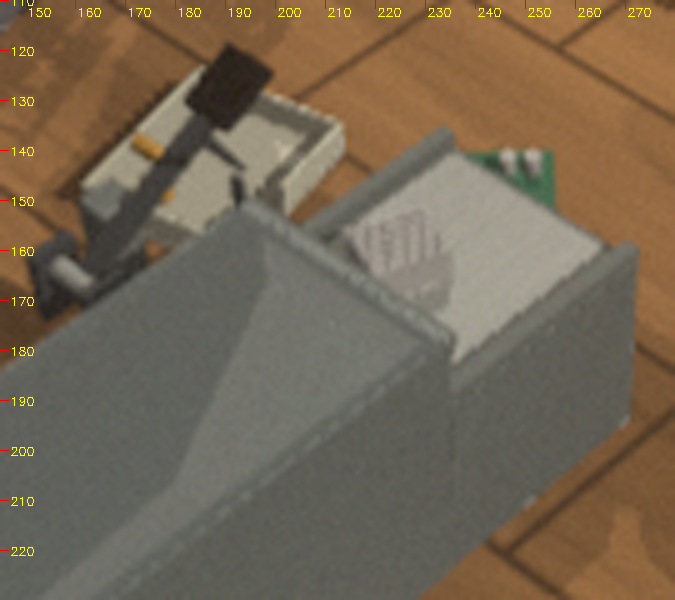

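```bash
cat > m.py <<'E'
from h import *
np.set_printoptions(precision=4,suppress=True)
A=lambda l:np.array(l)/7+[110-.43,166-.43]
B=lambda l:np.array(l)/5+[250-.4,170-.4]
C=lambda l:np.array(l)/5+[275-.4,205-.4]
D=lambda l:np.array(l)/5+[145-.4,110-.4]
T=dict(P0=[(205,52),(300,93),(240,243),(143,205)],P1=[(508,130),(608,120),(628,285),(528,297)],P2=[(170,377),(268,412),(210,568),(115,535)],P3=[(503,422),(607,420),(608,592),(503,590)])
S=dict(P0=[(253,487),(210,432),(322,377),(370,437)],P1=[(88,300),(27,263),(93,178),(157,213)],P2=[(427,328),(380,262),(482,218),(532,277)],P3=[(228,162),(170,120),(243,47),(302,88)])
for k in T:
    r=tri(A(T[k]),C(S[k])); q=onz('top',A(T[k]),.024); s=onz('scene',C(S[k]),.024)
    d=q[0]+q[1]-q[2]-q[3]
    print(k,'tri mid',r.mean(0),'top@24',q.mean(0)[:2],'scene@24',s.mean(0)[:2],'L',np.linalg.norm(d)/2,'W',np.linalg.norm(q[0]+q[3]-q[1]-q[2])/2,'yaw',np.degrees(np.arctan2(d[1],d[0])))
r=tri(B([(38,362),(327,362)]),D([(637,245),(447,130)])); print('rail ends tri',r)
q=onz('top',B([(38,362),(327,362)]),.152);print('rail@152',q)
b=onz('top',np.array([(404,104),(495,104)])/1.5625-.3,.2);print('back',b)
h=onz('top',B([(208,118),(268,145),(232,235),(168,203)]),.17);print('hs',h.mean(0),h)
t=onz('top',B([(477,232),(667,188),(718,407),(532,450)]),.028);print('tray',t.mean(0),t)
print('tray tri',tri(B([(477,232),(667,188)]),D([(85,187),(205,65)])))
# box pose
v=b.mean(0)-q.mean(0);yaw=np.arctan2(v[1],v[0]);w=q[0]-q[1];print('box yaw',np.degrees(yaw),'from width',np.degrees(np.arctan2(-w[0],w[1])))
O=q.mean(0)[:2]+.16*np.array([np.cos(yaw),np.sin(yaw)]);print('O',O)
print('pad pred',O+Ro.from_euler('z',yaw).as_matrix()[:2,:2]@[-.03,-.125],'meas',onz('top',B([(408,87),(472,85),(483,158),(415,160)]),.24).mean(0))
E
python3 m.py
```

```text
P0 tri mid [0.5953 0.385  0.0197 0.0004] top@24 [0.5949 0.3839] scene@24 [0.5977 0.3862] L 0.07227632307068683 W 0.04641471504285337 yaw -19.74846096545239
P1 tri mid [0.5709 0.23   0.0216 0.0013] top@24 [0.5706 0.23  ] scene@24 [0.5726 0.2308] L 0.07454071513460638 W 0.044458444818873295 yaw 8.341793837546858
P2 tri mid [0.4512 0.3927 0.0226 0.0006] top@24 [0.4513 0.3923] scene@24 [0.4522 0.393 ] L 0.07248135579286391 W 0.04516342245106095 yaw -17.84299272685814
P3 tri mid [0.4394 0.232  0.0219 0.0014] top@24 [0.4391 0.2321] scene@24 [0.4412 0.2325] L 0.07429797735480634 W 0.045794556212186095 yaw 1.6550248450984713
rail ends tri [[ 0.4327  0.0267  0.1547  0.0025]
 [ 0.4329 -0.1324  0.1486  0.0026]]
rail@152 [[ 0.4319  0.0275  0.152 ]
 [ 0.4338 -0.1328  0.152 ]]
back [[ 0.9145  0.032   0.2   ]
 [ 0.9186 -0.1295  0.2   ]]
hs [ 0.5354 -0.0699  0.17  ] [[ 0.5668 -0.0638  0.17  ]
 [ 0.5524 -0.0969  0.17  ]
 [ 0.5027 -0.0772  0.17  ]
 [ 0.5197 -0.0419  0.17  ]]
tray [ 0.4598 -0.3262  0.028 ] [[ 0.5127 -0.2503  0.028 ]
 [ 0.5419 -0.3707  0.028 ]
 [ 0.4061 -0.4006  0.028 ]
 [ 0.3787 -0.2835  0.028 ]]
tray tri [[ 0.5458 -0.2751  0.077   0.1012]
 [ 0.5162 -0.2955  0.1687  0.0542]]
box yaw 0.45877016689008926 from width 0.6778652619282809
O [ 0.5928 -0.0513]
pad pred [ 0.5638 -0.1766] meas [ 0.5592 -0.1774  0.24  ]
```

```bash
cat >> h.py <<'E'
pi=np.pi
BY=.009; O=np.array([.593,-.0515])
def bx(x,y,z=0): return np.r_[O+[x*np.cos(BY)-y*np.sin(BY),x*np.sin(BY)+y*np.cos(BY)],z]
def go(p,yaw=None,v=.25):
    robot.move_l([float(a) for a in p],None if yaw is None else [pi,0,float(yaw)],v)
def st(msg=''):
    s=readout.read_state(); print(msg,'t %.1f'%s['time_s'],'pos',np.round(s['ee_pos'],4),'rot',np.round(s['tool_rot'],3),'F',np.round(s['ft_force'],1),'w %.3f'%s['gripper_width']); return s
def packs(dbg=0):
    im=shot('top'); hsv=cv2.cvtColor(im,cv2.COLOR_BGR2HSV)
    g=((hsv[:,:,1]<60)&(hsv[:,:,2]>80)).astype(np.uint8)
    p=optics.camera_params('top'); out=[]
    n,l=cv2.connectedComponents(g)
    for i in range(1,n):
        ys,xs=np.where(l==i)
        if not 120<len(xs)<700: continue
        h=cv2.convexHull(np.c_[xs,ys].astype(np.float32))[:,0]
        w=onz('top',h,.024)[:,:2]
        (c,sz,a)=cv2.minAreaRect((w*1000).astype(np.float32)); c=np.array(c)/1000
        if not(.3<c[0]<.75 and .08<c[1]<.6) or max(sz)<50 or max(sz)>95 or min(sz)<33: continue
        if sz[0]<sz[1]: a+=90
        out.append((c,np.radians((a+90)%180-90),sz,len(xs)))
    return out
E
python3 - <<'E'
from h import *
for r in packs(): print(r)
robot.move_l([.156,-.605,.42],None,.3)
yw=np.radians(-23)
robot.reach([.5354,-.070,.34],[pi,0,yw]); robot.set_gripper(.68,30)
go([.5354,-.070,.20],yw); st()
c=shot('top');crop(c,250,170,80,75,8,'E.png')
E
```

```text
(array([0.74851923, 0.4702218 ]), np.float64(0.8083561433115581), (61.742523193359375, 48.60123825073242), 268)
(array([0.59558472, 0.38545544]), np.float64(-0.3583038235881328), (44.722068786621094, 74.65917205810547), 277)
(array([0.57046808, 0.22984953]), np.float64(0.1564812703168193), (74.12638092041016, 44.31684112548828), 275)
(array([0.45165506, 0.3928804 ]), np.float64(-0.32622551562591035), (44.85759353637695, 74.46456146240234), 287)
(array([0.4386156 , 0.23181987]), np.float64(0.02443559115245366), (73.68257141113281, 43.04344940185547), 298)
 t 4.4 pos [ 0.5361 -0.0699  0.2014] rot [-3.141e+00 -1.000e-03 -4.010e-01] F [ 0.8  0.7 -0.5] w 0.679
```

View pics/E.png

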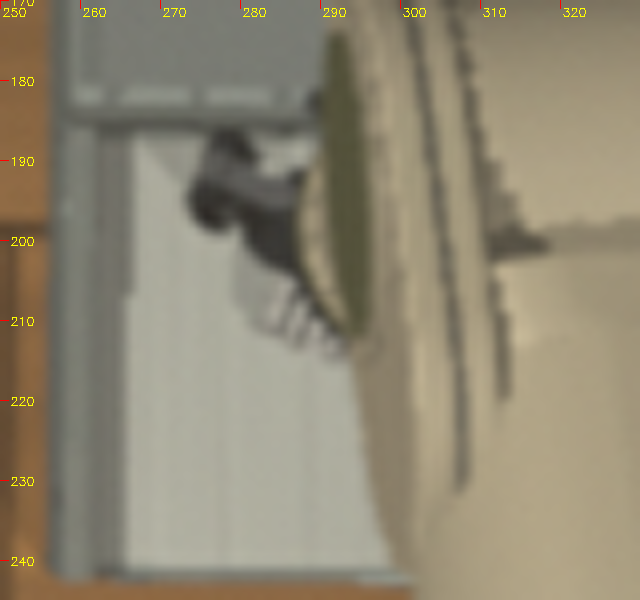

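The detector agrees with my readings to about 1 mm, and picture E shows the heat sink still under the gripper (fins near px 287,212). Next I grasp it.

```bash
sed -i 's/\.3<c\[0\]<\.75/.3<c[0]<.72/' h.py
python3 - <<'E'
from h import *
go([.5354,-.070,.156],np.radians(-23),.12); st('down')
robot.set_gripper(0,40); s=st('grip')
go([.535,-.07,.30],None,.2); s=st('lift')
if s['gripper_width']>.35:
    ty=np.radians(13.2)
    go([.46,-.20,.33],0,.25); go([.46,-.326,.30],ty,.25); st('above')
    go([.46,-.326,.06],ty,.2); s=st('low')
    if s['gripper_width']>.35:
        go([.46,-.326,.023],ty,.08); st('floor'); robot.set_gripper(.68); go([.46,-.326,.25],ty,.3)
        go([.40,.05,.32],0,.35); st()
im=shot('top');crop(im,250,170,150,100,5,'F.png')
for r in packs(): print(r)
E
```

```text
down t 5.0 pos [ 0.5358 -0.0699  0.1568] rot [-3.141e+00 -1.000e-03 -4.010e-01] F [-0.1  0.4  1. ] w 0.681
grip t 5.3 pos [ 0.5363 -0.07    0.1574] rot [-3.141e+00 -2.000e-03 -4.010e-01] F [-0.9 -0.   5.5] w 0.459
lift t 6.2 pos [ 0.5345 -0.0701  0.2987] rot [ 3.141e+00  2.000e-03 -4.010e-01] F [-0.5 -1.4 -2. ] w 0.459
above t 7.6 pos [ 0.4609 -0.3244  0.2995] rot [-3.14  -0.     0.232] F [ 0.8  0.9 -1.4] w 0.460
low t 8.9 pos [ 0.4607 -0.3263  0.0612] rot [ 3.14e+00 -1.00e-03  2.30e-01] F [-0.4 -0.5 -1.1] w 0.463
floor t 9.6 pos [ 0.4597 -0.3257  0.0222] rot [-3.141e+00  1.000e-03  2.300e-01] F [ 1.1  0.5 -1.1] w 0.462
 t 12.1 pos [0.3998 0.0486 0.3193] rot [-3.141e+00  1.000e-03 -2.000e-03] F [-0.1  0.   0.3] w 0.677
(array([0.59582257, 0.38542096]), np.float64(-0.36853409059956316), (44.40803146362305, 75.40821838378906), 276)
(array([0.5704765 , 0.23001955]), np.float64(0.1657519504532237), (74.23626708984375, 44.140018463134766), 272)
(array([0.45177585, 0.39305234]), np.float64(-0.3387113469225833), (44.49275588989258, 74.67908477783203), 286)
(array([0.4386156 , 0.23181987]), np.float64(0.02443559115245366), (73.68257141113281, 43.04344940185547), 299)
```

View pics/F.png

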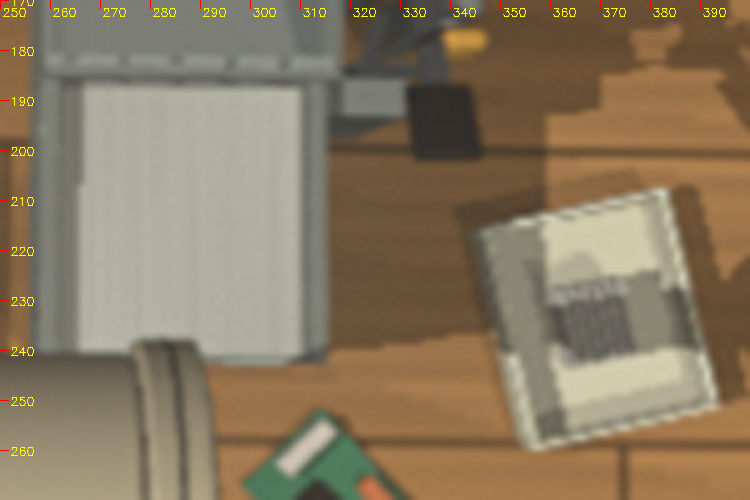

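The heat sink lies in the tray (fins around px 366,234) and the apron is empty. Next is the first pack.

```bash
cat >> h.py <<'E'
def pick(c,yaw):
    robot.set_gripper(.70)
    go([*c,.16],yaw,.3); go([*c,.015],yaw,.12); robot.set_gripper(0,60); s=st('grip')
    go([*c,.26],yaw,.2); s=st('lift'); return .45<s['gripper_width']<.62
def place(y):
    p=bx(-.075,y); go([p[0],p[1],.27],BY,.25); s=st('above')
    if not .45<s['gripper_width']<.62: return False
    go([p[0],p[1],.1565],BY,.12); st('down'); robot.set_gripper(.70); go([p[0],p[1],.22],BY,.2); return True
def push(y,x1=-.021):
    go(bx(-.140,y,.23),BY,.25); robot.set_gripper(0); go(bx(-.140,y,.156),BY,.15)
    go(bx(-.06,y,.156),BY,.08); st('push mid'); go(bx(x1,y,.156),BY,.08); st('push end')
    go(bx(-.10,y,.156),BY,.15); go(bx(-.14,y,.26),BY,.2)
def nearest(c0):
    r=packs(); r.sort(key=lambda q:np.linalg.norm(q[0]-c0)); return r[0][:2]
E
python3 - <<'E'
from h import *
c,y=nearest([.4386,.2318]);print(c,y)
if pick(c,y) and place(.018): push(.018)
go([.40,.15,.34],0,.3)
a=crop(shot('top'),245,100,90,100,6,None);b=crop(shot('scene'),105,110,150,100,5,None)
b=cv2.resize(b,None,fx=1,fy=1)[:, :]
cv2.imwrite('pics/G.png',a);cv2.imwrite('pics/H.png',b);st()
E
```

```text
[0.43859991 0.23181949] 0.02443559115245366
grip t 15.1 pos [0.4392 0.232  0.0159] rot [-3.141e+00 -1.000e-03  2.400e-02] F [-1.3 -0.8  7.3] w 0.527
lift t 16.5 pos [0.4382 0.2315 0.259 ] rot [3.141e+00 1.000e-03 2.500e-02] F [-0.7 -0.3 -1.7] w 0.521
above t 17.8 pos [ 0.5176 -0.0322  0.2701] rot [-3.141  0.     0.012] F [ 0.9 -0.6 -1.1] w 0.523
down t 18.9 pos [ 0.5181 -0.034   0.1568] rot [ 3.142e+00 -1.000e-03  9.000e-03] F [ 0.5 -0.6 -1.4] w 0.530
push mid t 22.5 pos [ 0.5327 -0.0341  0.1561] rot [ 3.141 -0.     0.009] F [ 1.1  0.2 -0.4] w -0.001
push end t 23.1 pos [ 0.5717 -0.0334  0.1559] rot [-3.141  0.     0.009] F [ 0.8 -0.7  0.3] w 0.001
 t 25.4 pos [0.4002 0.1479 0.3391] rot [-3.14e+00  2.00e-03 -3.00e-03] F [-0.8 -0.5  0.5] w 0.001
```

View pics/G.png

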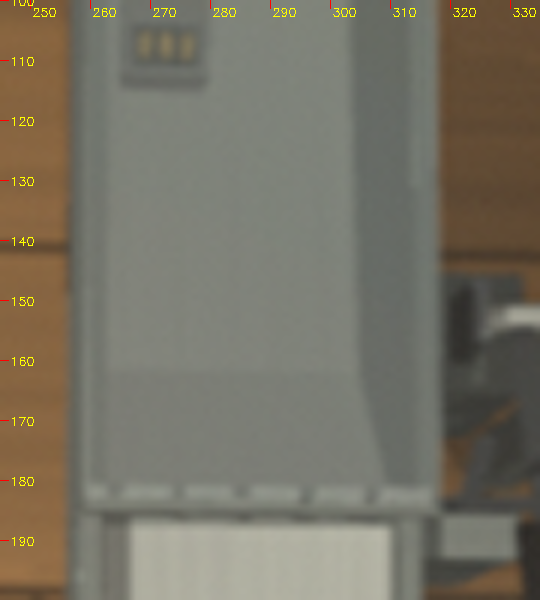

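The first pack has slid to the far end of the bin (contacts at px 270,107), and the flap strip looks shut. Now the other three, each located again just before its grasp.

Run:
```python
from h import *
ys=[-.018,.012,-.012]
for i,y in enumerate(ys):
    r=packs()
    print('seen',[(np.round(q[0],3),round(q[1],2)) for q in r])
    if not r: break
    r.sort(key=lambda q:np.linalg.norm(q[0]-[.5,.2])); c,a=r[0][:2]
    if not pick(c,a): print('PICK FAIL');break
    if not place(y): print('PLACE FAIL');break
    # check the pack on the apron
    push(y); go([.40,.15,.34],0,.3)
print('left',packs())
cv2.imwrite('pics/I.png',crop(shot('top'),245,55,100,140,4,None))
crop(shot('scene'),145,110,135,120,5,'J.png');st()
```

```text
seen [(array([0.596, 0.386]), np.float64(-0.37)), (array([0.57, 0.23]), np.float64(0.15)), (array([0.452, 0.394]), np.float64(-0.35))]
grip t 30.9 pos [0.571 0.23  0.016] rot [-3.141e+00 -2.000e-03  1.480e-01] F [-0.5 -1.   6.9] w 0.522
lift t 32.3 pos [0.5701 0.2293 0.2588] rot [3.141e+00 2.000e-03 1.480e-01] F [-0.3  0.4 -0.9] w 0.525
above t 33.7 pos [ 0.5183 -0.0686  0.27  ] rot [-3.141 -0.     0.011] F [-0.7 -0.1 -1.5] w 0.522
down t 34.8 pos [ 0.5184 -0.0701  0.1567] rot [-3.142e+00 -1.000e-03  9.000e-03] F [ 1.2  0.3 -1.6] w 0.520
push mid t 38.5 pos [ 0.533  -0.0701  0.1561] rot [ 3.141 -0.     0.009] F [-0.7  0.7  0.1] w -0.001
push end t 39.2 pos [ 0.5721 -0.0694  0.1559] rot [-3.141 -0.     0.009] F [0.1 0.6 0.1] w -0.002
seen [(array([0.629, 0.385]), np.float64(-0.37)), (array([0.452, 0.394]), np.float64(-0.33))]Traceback (most recent call last):
  File "<stdin>", line 8, in <module>
  File "h.py", line 55, in pick
    go([*c,.16],yaw,.3); go([*c,.015],yaw,.12); robot.set_gripper(0,60); s=st('grip')
    ~~^^^^^^^^^^^^^^^^^
  File "h.py", line 35, in go
    robot.move_l([float(a) for a in p],None if yaw is None else [pi,0,float(yaw)],v)
    ~~~~~~~~~~~~^^^^^^^^^^^^^^^^^^^^^^^^^^^^^^^^^^^^^^^^^^^^^^^^^^^^^^^^^^^^^^^^^^^^
workcell.Unreachable: the arm cannot follow that straight line within its joint ranges
```

Run:
```python
from h import *
s=st(); print(np.round(s['joints'],2))
for c,a in [((.452,.394),-.33),((.629,.385),-.37)]:
  for z in(.26,.16,.015):
    for k in(0,pi,-pi):
        q=robot.inverse_kinematics([*c,z],[pi,0,a+k]); print(c,z,round(k,1),None if q is None else np.round(q,2))
```

```text
t 42.5 pos [0.4  0.15 0.34] rot [ 3.142 -0.     0.   ] F [-0.   0.1  0. ] w 0.699
[ 1.19 -0.43 -1.23  1.73 -0.4   1.56 -1.59]
(0.452, 0.394) 0.26 0 [-1.23  0.28  0.54  1.53 -0.15  1.37 -2.58]
(0.452, 0.394) 0.26 3.1 [ 0.09  0.55 -1.24  1.46  0.52  1.5   0.09]
(0.452, 0.394) 0.26 -3.1 [ 0.09  0.55 -1.24  1.46  0.52  1.5   0.09]
(0.452, 0.394) 0.16 0 [-1.07  0.34  0.34  1.65 -0.12  1.17 -2.6 ]
(0.452, 0.394) 0.16 3.1 [ 0.09  0.67 -1.24  1.59  0.64  1.36  0.01]
(0.452, 0.394) 0.16 -3.1 [ 0.09  0.67 -1.24  1.59  0.64  1.36  0.01]
(0.452, 0.394) 0.015 0 [-1.06  0.52  0.34  1.76 -0.21  0.9  -2.54]
(0.452, 0.394) 0.015 3.1 [ 0.09  0.94 -1.25  1.7   0.94  1.24 -0.15]
(0.452, 0.394) 0.015 -3.1 [ 0.09  0.94 -1.25  1.7   0.94  1.24 -0.15]
(0.629, 0.385) 0.26 0 [-0.57  0.59 -0.06  1.06  0.04  1.49 -2.57]
(0.629, 0.385) 0.26 3.1 [-0.03  0.88 -1.25  1.02  0.83  1.7   0.22]
(0.629, 0.385) 0.26 -3.1 [-0.03  0.88 -1.25  1.02  0.83  1.7   0.22]
(0.629, 0.385) 0.16 0 [-0.57  0.63 -0.06  1.21  0.04  1.31 -2.57]
(0.629, 0.385) 0.16 3.1 [ 0.02  0.96 -1.26  1.16  0.9   1.56  0.16]
(0.629, 0.385) 0.16 -3.1 [ 0.02  0.96 -1.26  1.16  0.9   1.56  0.16]
(0.629, 0.385) 0.015 0 [-0.57  0.76 -0.06  1.32  0.05  1.07 -2.58]
(0.629, 0.385) 0.015 3.1 [ 0.05  1.15 -1.26  1.27  1.08  1.42  0.08]
(0.629, 0.385) 0.015 -3.1 [ 0.05  1.15 -1.26  1.27  1.08  1.42  0.08]
```

Pack0 was knocked to (0.629, 0.385), and the wrist has wound up. I'll reset the arm to a neutral elbow and use the half-turn grasp for the rest.

```bash
sed -i 's/,BY,/,BY+pi,/g' h.py
python3 - <<'E'
from h import *
N=[-.72,.2,0,1.4,0,1.54,.52]
for y in(.012,-.012):
    robot.goto_joints(N); st('neutral')
    r=packs(); print('seen',[(np.round(q[0],3),round(q[1],2)) for q in r])
    if not r: break
    r.sort(key=lambda q:q[0][0]); c,a=r[0][:2]
    robot.set_gripper(.7); robot.reach([*c,.2],[pi,0,float(a+pi)])
    if not pick(c,a+pi): print('PICK FAIL');break
    if not place(y): print('PLACE FAIL');break
    push(y)
robot.goto_joints(N)
print('left',packs())
crop(shot('top'),245,55,100,140,4,'I.png')
crop(shot('scene'),145,110,135,120,5,'J.png');st()
E
```

```text
neutral t 44.8 pos [0.4662 0.3471 0.3518] rot [3.140e+00 1.000e-03 2.809e+00] F [-0.7 -0.1 -0.5] w 0.701
seen [(array([0.63 , 0.384]), np.float64(-0.39)), (array([0.452, 0.393]), np.float64(-0.33))]
grip t 47.9 pos [0.4521 0.3934 0.0161] rot [3.14e+00 1.00e-03 2.81e+00] F [ 0.2 -0.5  6.3] w 0.524
lift t 49.2 pos [0.4511 0.3924 0.2587] rot [-3.14e+00 -1.00e-03  2.81e+00] F [ 0.3  0.1 -1.3] w 0.517
above t 51.1 pos [ 0.5178 -0.0392  0.2699] rot [ 3.141 -0.    -3.131] F [-0.6  0.  -0.8] w 0.523
down t 52.2 pos [ 0.5181 -0.0401  0.1566] rot [ 3.142e+00  1.000e-03 -3.133e+00] F [ 0.1 -0.3 -1.4] w 0.522
push mid t 55.8 pos [ 0.5327 -0.0401  0.156 ] rot [ 3.142  0.    -3.133] F [-0.6 -0.3 -0.1] w -0.003
push end t 56.4 pos [ 0.5717 -0.0398  0.1559] rot [-3.141 -0.    -3.133] F [ 0.9 -0.8 -0.1] w -0.001
neutral t 59.3 pos [0.4665 0.3464 0.351 ] rot [3.141e+00 1.000e-03 2.809e+00] F [-0.  -0.1  0.3] w -0.001
seen [(array([0.63 , 0.384]), np.float64(-0.4))]
grip t 63.0 pos [0.6303 0.3847 0.0164] rot [3.140e+00 1.000e-03 2.742e+00] F [-0.2 -0.3  6.8] w 0.528
lift t 64.3 pos [0.6291 0.384  0.2584] rot [-3.140e+00 -1.000e-03  2.742e+00] F [ 0.2  0.1 -2.4] w 0.523
above t 66.3 pos [ 0.5182 -0.0632  0.2699] rot [ 3.141 -0.    -3.131] F [ 0.5  1.  -2.1] w 0.521
down t 67.4 pos [ 0.5183 -0.0641  0.1566] rot [-3.142  0.    -3.133] F [ 1.2  0.  -0.8] w 0.525
push mid t 71.0 pos [ 0.533  -0.0641  0.156 ] rot [ 3.142  0.    -3.133] F [ 0.1 -0.1  0.4] w 0.002
push end t 71.7 pos [ 0.572  -0.0638  0.1559] rot [-3.142 -0.    -3.133] F [ 0.1  0.2 -0.4] w -0.000
left []
 t 74.7 pos [0.4663 0.3467 0.3514] rot [3.140e+00 1.000e-03 2.809e+00] F [-0.8 -0.4 -0. ] w -0.005
```

View pics/I.png

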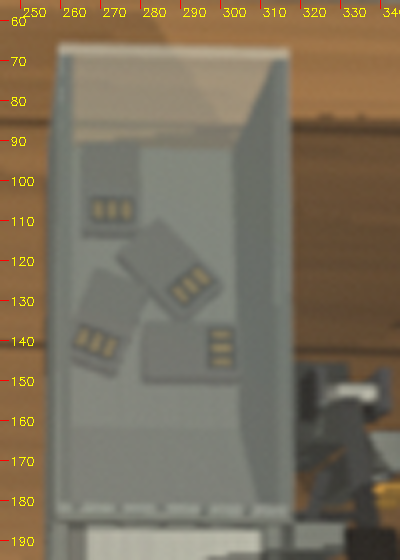

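View pics/J.png

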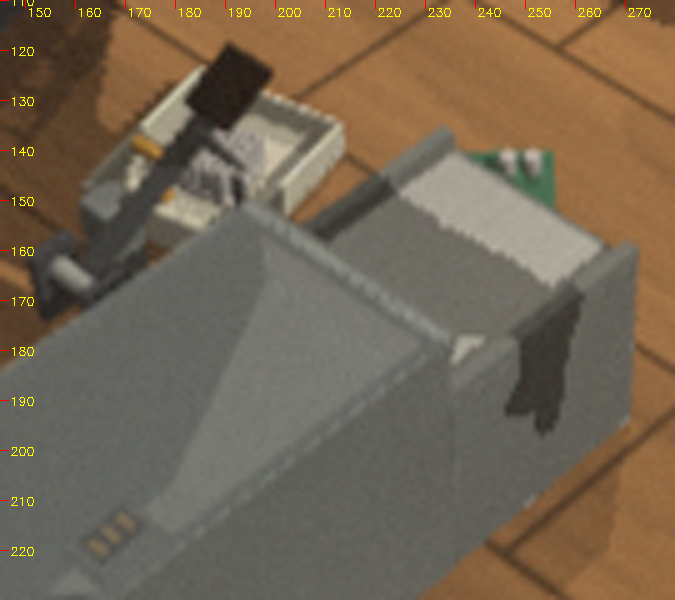

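All four packs lie in the bin (contact groups near px 268,107; 291,127; 269,142; 297,143). The heat sink is in the tray and the apron is clear. Now the lever.

Run:
```python
from h import *
robot.set_gripper(0)
P=lambda t:bx(.09-.14*np.cos(np.radians(31)-t),-.125,.168+.14*np.sin(np.radians(31)-t)+.011)
p=P(0)
robot.reach([p[0],p[1],.34],[pi,0,BY+pi]); st('above')
go(p+[0,0,.012],BY+pi,.1); st('near')
for t in(.1,.2,.3,.38,.45,.53): go(P(t),BY+pi,.05); st('th%.2f'%t)
robot.sleep(.3); st('hold')
go(P(.53)+[0,0,.15],BY+pi,.15)
robot.goto_joints([-.72,.2,0,1.4,0,1.54,.52]); st()
np.save('top.npy',shot('top'));s=shot('scene')
crop(s,145,110,135,120,5,'K.png')
cv2.imwrite('pics/L.png',cv2.resize(np.load('top.npy'),(800,600)))
print('pad down proj scene',proj('scene',bx(-.05,-.125,.171)),'up',proj('scene',bx(-.03,-.125,.24)))
```

```text
above t 76.9 pos [ 0.5645 -0.1755  0.3399] rot [ 3.141 -0.    -3.131] F [-0.1 -0.2 -0.3] w -0.002
near t 77.8 pos [ 0.5644 -0.1769  0.2638] rot [-3.141e+00  1.000e-03 -3.133e+00] F [ 0.5 -0.3  0.8] w 0.000
th0.10 t 78.5 pos [ 0.5575 -0.1768  0.2388] rot [ 3.142 -0.    -3.133] F [-0.3 -0.2  0.5] w 0.001
th0.20 t 78.9 pos [ 0.5519 -0.1768  0.2255] rot [ 3.141e+00 -1.000e-03 -3.133e+00] F [-0.3  0.8  1.5] w 0.000
th0.30 t 79.3 pos [ 0.5487 -0.1769  0.2129] rot [-3.141e+00  2.000e-03 -3.132e+00] F [2.1 0.1 7. ] w 0.005
th0.38 t 79.7 pos [ 0.5455 -0.1768  0.2012] rot [ 3.141e+00 -1.000e-03 -3.133e+00] F [0.  0.1 1.1] w 0.002
th0.45 t 80.1 pos [ 0.5443 -0.1769  0.1911] rot [ 3.142e+00 -1.000e-03 -3.133e+00] F [-0.6  0.5  0.2] w 0.004
th0.53 t 80.4 pos [ 0.5438 -0.1769  0.1802] rot [ 3.141e+00 -1.000e-03 -3.133e+00] F [-1.4  0.8  1.4] w -0.002
hold t 80.7 pos [ 0.5441 -0.177   0.1807] rot [ 3.142  0.    -3.133] F [-1.   2.1  1.5] w -0.003
 t 83.8 pos [0.4665 0.3467 0.3514] rot [3.141e+00 1.000e-03 2.809e+00] F [ 0.4 -1.  -0.3] w 0.002
pad down proj scene [[196.6580974  141.28998441]] up [[189.59620889 126.83364953]]
```

View pics/K.png

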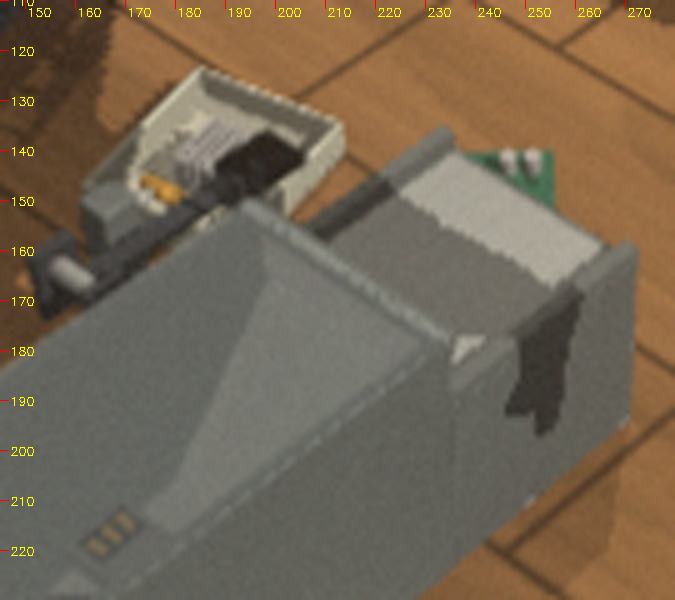

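View pics/L.png

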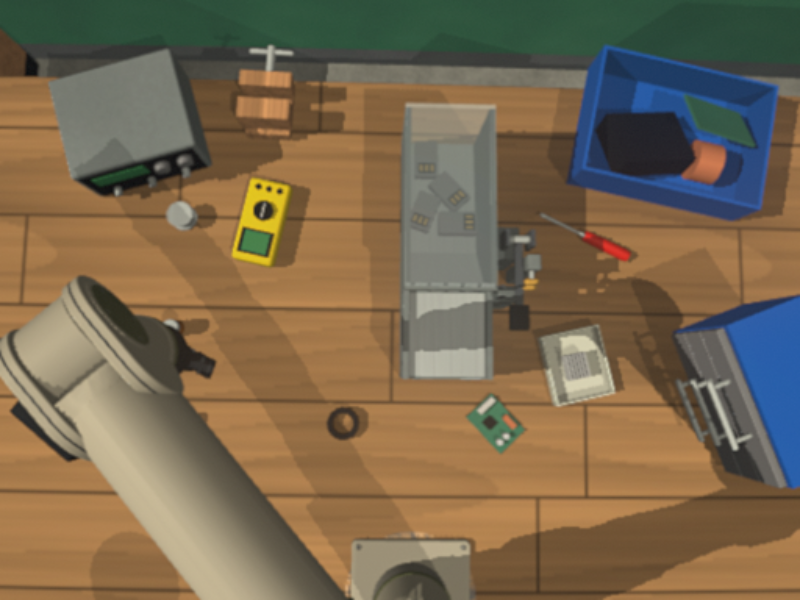

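The lever pad stays at scene px (196,140), against (196.7,141.3) predicted for held down. All four packs are in the bin and the bystanders haven't moved, so I'm handing in.

```bash
python3 -c "
from h import *
job.close_job(); st()"
```

```text
the job is handed in; nothing more can be done
the job is handed in; nothing more can be done
```

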